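Load the test pot into the tester's open clamp and shut its gate

ROBOT

A 6-joint arm with a two-finger parallel gripper is mounted at the origin on the work surface. World frame = base frame: x ahead of the robot, y to its left, z up, the work surface at z = 0. Lengths are in mm, angles in rad, forces in N, time in s.
With the tool pointing down it reaches from about 300 to 775 mm from the base axis. Payload 14.6 kg.
Tool frame: the origin (TCP) lies on the centre line of the jaws, within the pads' length; the fingertips stand manip.tcp_to_tips ahead of it and the grasp point (between the pads) lies 5 mm behind it (manip.tcp_to_tips is the distance from the TCP to the fingertips, in mm); z points along the fingers, y is the direction in which the jaws open and shut (so a half turn about z gives the same grasp; the last joint's range is limited). The gripper opens to 94 mm and grips with 3 to 60 N. Pads are 16 mm wide; open, the fingers measure 119 mm over their backs; the gripper's body (75 mm by 177 mm) begins 78 mm behind the grasp point.
Start: joints at [1.18, 0.3, 1.521, -0, 1.321, -0.067], TCP at [174.991, 521.409, 219.446] pointing down, gripper open.
Joint ranges: [-3.03, 3.03], [-0.79, 2.21], [0.23, 2.52], [-1.04, 4.18], [0, 3.07], [-2.55, 2.55]. Speed limits (rad/s): [2.22, 2.22, 2.57, 3.14, 3.14, 3.14].

INTERFACE

Orientations are given as [roll, pitch, yaw] about the fixed x, y, z axes, in that order (R = Rz(yaw) Ry(pitch) Rx(roll)).
In Python, from cell import manip, optics, workorder gives the robot as it stands. The module is installed in compiled form; this text tells all that it offers.
- The arm moves only by the tool jog_arm, never from a script. Its argument "deltas" is text: rows parted by semicolons, each of 5 numbers parted by spaces: the shift along the tool's x, y, z in mm, then the turn about the tool's z in rad, then the finger opening in mm, from 0 to 94. In form: tx ty tz twist grip; .... A call has exactly 10 rows; each row is the pose to reach, as a shift and turn from the pose commanded when the call began, along the tool's axes at that moment; what a row does not reach only later rows make up. A row lasts 1/8 s, in which the tool goes at most 62.5 mm and 10.7 degrees, less where a joint would pass 70% of its speed; a pose out of reach is approached as far as the arm can. A call with a gripper value outside its range is refused whole. The fingers move at their own pace and stop on an object; "squeeze" is the grip in N (left out, the last holds). Time passes only in rows, so rows that repeat a pose let the fingers close, or fill a call up. It gives the time, the measured TCP pose, the force and the opening at its end, in the units of the state.
- manip.read_state(): the state, without advancing time (a new reading comes with each control period).
- optics.camera(name): name is "scene" or "top" or "wrist"; returns (picture, depth): 400x640x3 uint8, red, green, blue; 400x640 float32, mm along the optical axis (not along the pixel's ray), 0 where there is no reading.
- optics.get_calibration(name): a dict with "intrinsics" (3x3 intrinsics, pixels), "dist_coeffs" ([k1, k2, p1, p2, k3] as OpenCV has them; the pictures are not rectified), "R" (3x3) and "t" (3): a world point X has camera coordinates R X + t; the wrist camera has in their place "hand_eye" (4x4, takes a point from camera to tool coordinates, whose origin is the TCP and whose axes are the flange's). Camera axes: x right, y down, z forward; pixel columns grow to the right and rows downward; lengths in mm; the calibration is good to about 2 mm. A picture is of the moment at which its call begins: read the wrist's pose just before it. get_calibration takes no time and is no camera call.
- workorder.sign_off(): hands the job in, once; it reports no verdict.
The state is a dict: "clock": time; "joints": joint angles; "qd": joint speeds; "effort": joint torques, N m; "eef_pos": TCP position; "eef_rot": TCP orientation; "wrist_force": force on the tool from outside, world axes, zero at the start; "moment": the same for the moment, N m; "finger_gap": finger opening in mm.
Only numpy, scipy, OpenCV 4.12 (cv2) and the standard library are available. Lean on these libraries where they do the work, as an engineer would, in place of code of your own. Each camera call takes 0.05 s, during which the arm holds its last target.

TASK

Slide the steel test pot across the bench, through the open mouth of the clamp, until it stands upright at the back of the clamp's bore. Then swing the clamp's gate fully shut behind it and leave it so. The balls inside the pot lie loose: never lift the pot off the bench or tip it, and do not disturb the bottle, bowl, bearing ring or wrench.

Things in the scene. Friction and masses are not known exactly. Their poses are not given: they have to be found in the camera images.
- pot: Closed steel pot, a plain upright cylinder 72 mm in diameter, 82 mm tall (small bolt heads to 85 mm; a groove 2.5 mm deep runs round it 66 to 72 mm up), 0.35 to 0.7 kg. Too wide for most grippers: push it along the bench, below about 45 mm height so that it does not tip. Origin: centre of its underside; z up its axis.
- clamp: Low aluminium U-shaped collar, 24 mm high, fixed to the bench, with no floor. Origin: on the bench at the centre of its bore (the pot's seat); x points out of the mouth, z up. Bore radius 39 mm (3 mm play); walls 13 mm thick run straight to x = 30, y = +-39 mm, then flare to x = 60, y = +-57. Behind is a grey block, x = -48 to -110, 64 mm wide, 54 mm high, a foot on each side.
- gate (a joint): Gate angle, rad: 0 fully shut (end stop), 2.5 wide open; starts at 1.9 to 2.4. A 12 mm square steel bar 29 to 41 mm above the bench, swinging above the collar. Shut, it lies along the clamp's +y across the mouth, inner face 39 mm from the bore's centre; opening turns it clockwise seen from above (at 1.57 it points along the clamp's +x). Light friction, under 2 N at the post; stays where left.
- gate_post (a point): Middle of the upright round steel post near the gate's free end, by which it is pushed: 14 mm in diameter, 41 to 91 mm above the bench, with a black ball 22 mm in diameter on top (up to 105 mm). This point is 66 mm above the bench and 110 mm from the hinge axis.
- gate_hinge (a point): Point on the gate's vertical hinge axis, 35 mm above the bench, at clamp x = 45, y = -60 mm. The hinge's boss is 20 mm in diameter, 48 mm high.
- bottle: Bystander: upright whitish translucent plastic bottle with a white cap, 64 mm in diameter, 190 mm tall. Origin: centre of its underside.
- bowl: Bystander: shallow steel bowl, 170 mm in diameter, 50 mm high. Origin: centre of its underside.
- race: Bystander: steel bearing ring lying flat, 72 mm outside, 44 mm inside, 18 mm high. Origin: centre of its underside.
- wrench: Bystander: torque wrench lying flat, about 250 mm long (from -150 to +102 mm along its x axis), 34 mm high at the head. Origin: on the bench under its shaft.
Mind the look-alikes: they are no part of the job. There is more than one size of the pot; the job needs the smallest.

How it is judged (in metres and radians):
At the end, for the whole second after the job is handed in: The pot stands upright on the bench (within 0.06 rad, underside within 4 mm of it), its axis within 8 mm of the centre of the clamp's bore, at rest, and the gate is shut to within 0.08 rad (horizontal distance between pot and clamp below 0.008 m and angle between pot's own z axis and vertical below 0.06 rad and height (world z) of pot below 0.004 m and value of joint gate below 0.08 rad and linear speed of pot below 0.01 m/s); the robot touches nothing.
It fails at once if the pot is lifted more than 15 mm off the bench (height (world z) of pot above 0.015 m).
It fails at once if the pot is tipped by more than 0.3 rad (angle between pot's own z axis and vertical above 0.3 rad).
It fails at once if the bottle, bowl, bearing ring or wrench is moved more than 20 mm (distance of any of bottle, bowl, race, wrench from where it was at the start of the episode above 0.02 m).
It also fails if it takes over 69 s, if anything falls off the work surface, if the arm or the gripper's body presses on something with over 40 N, if the wrist force passes 120 N, or if a joint passes its speed limit or range.

## Working session

There is one attempt and no reset: what is moved stays moved. The work goes in short steps, Python scripts to look and compute and a tool call to move; the robot and the scene stay as the last step left them, time stands still between calls to the robot, and variables do not carry over. Pictures are saved under pics/ and viewed, and the job is handed in when it is done.

Besides the shell and the picture viewer there is one more tool, called by a JSON object that holds its "api" and its "payload". jog_arm: Moves the arm, as the interface text tells. Its arguments: {"type":"object","properties":{"deltas":{"type":"string"},"squeeze":{"type":"number"}},"required":["deltas"]}

```bash
mkdir -p pics; cat > h.py <<'E'
import numpy as np, cv2
from cell import manip, optics, workorder
def px2w(name,pts,z=None,depth=None):
    c=optics.get_calibration(name);K=np.array(c["intrinsics"],float);D=np.array(c["dist_coeffs"],float)
    R=np.array(c["R"]);t=np.array(c["t"]).ravel();out=[]
    for i,p in enumerate(pts):
        n=cv2.undistortPoints(np.array([[p]],float),K,D)[0,0];r=np.array([n[0],n[1],1.])
        if z is not None:
            o=-R.T@t;d=R.T@r;s=(z-o[2])/d[2];out.append(o+s*d)
        else:
            dd=depth[int(round(p[1])),int(round(p[0]))];out.append(R.T@(r*dd-t))
    return np.array(out)
E
python3 - <<'E'
from h import *
print(manip.read_state(),manip.tcp_to_tips)
for n in("scene","top"):
    p,d=optics.camera(n);cv2.imwrite(f"pics/{n}0.png",p[:,:,::-1]);np.savez(f"{n}0.npz",p=p,d=d)
    c=optics.get_calibration(n);print(n,c)
E
```

```text
{'clock': 0.0, 'joints': array([ 1.18039812e+00,  3.00460292e-01,  1.52156720e+00, -3.42993907e-05,
        1.32068806e+00, -6.65762047e-02]), 'qd': array([-1.08066210e-03, -1.88379593e-03,  5.15493828e-05, -1.71354420e-03,
        2.00454179e-03,  5.36942339e-04]), 'effort': array([ 1.69589268e-03, -5.31794500e+01, -3.52741814e+01,  7.09352433e-02,
        2.43516272e-02, -1.14647382e-04]), 'eef_pos': array([174.91312213, 521.19359173, 218.89812057]), 'eef_rot': array([-3.14047003e+00, -4.15539059e-05,  2.81777913e+00]), 'wrist_force': array([-0.18802829,  0.39764434,  0.25147443]), 'moment': array([0.00277425, 0.0277362 , 0.00791242]), 'finger_gap': 94.20753279336769} 14.0
scene {'intrinsics': array([[441.63268158,   0.        , 319.02024641],
       [  0.        , 441.63268158, 204.04034265],
       [  0.        ,   0.        ,   1.        ]]), 'dist_coeffs': array([0.01412757, 0.        , 0.        , 0.        , 0.        ]), 'R': array([[-0.00180122,  0.99998148, -0.00581277],
       [ 0.65301068, -0.0032261 , -0.75734182],
       [-0.75734655, -0.00515994, -0.65299278]]), 't': array([  55.64846234, -313.17820529, 1568.05207714])}
top {'intrinsics': array([[386.20973551,   0.        , 324.02832202],
       [  0.        , 386.20973551, 198.5936764 ],
       [  0.        ,   0.        ,   1.        ]]), 'dist_coeffs': array([0.02651829, 0.        , 0.        , 0.        , 0.        ]), 'R': array([[-0.0112206 , -0.99993629,  0.00123033],
       [-0.99705833,  0.01109499, -0.07583927],
       [ 0.07582079, -0.00207768, -0.9971193 ]]), 't': array([ -50.06955665,  578.40574499, 1139.01018908])}
```

View pics/top0.png

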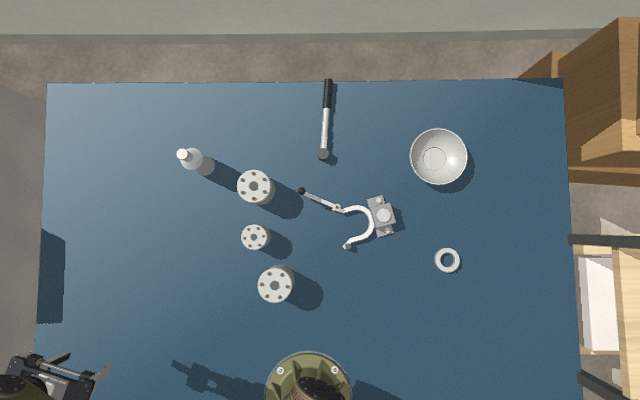

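View pics/scene0.png

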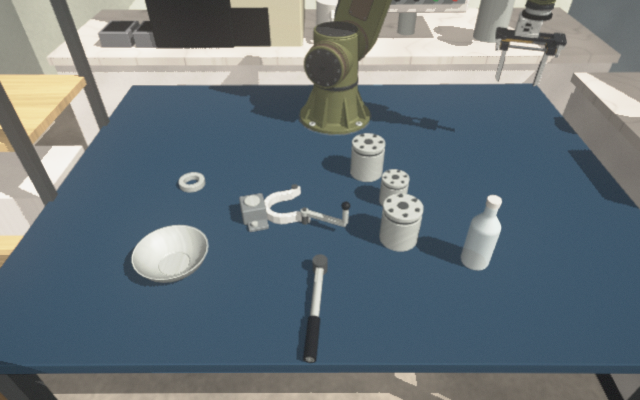

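Three pots appear in the top view: (255,187) large, (255,237) smallest, and (276,285) large. The middle one fits. I'll confirm it and the clamp in enlarged crops.

```bash
python3 - <<'E'
from h import *
p=np.load("top0.npz");im=p["p"][:,:,::-1];d=p["d"]
cr=cv2.resize(im[165:315,225:415],None,fx=4,fy=4,interpolation=cv2.INTER_CUBIC);cv2.imwrite("pics/c0.png",cr)
for n,z in(("a",0),):
  pts=[(255,187),(255,237),(276,285)];print(px2w("top",pts,depth=d))
s=np.load("scene0.npz")
cv2.imwrite("pics/s0.png",cv2.resize(s["p"][120:260,230:430,::-1],None,fx=4,fy=4,interpolation=cv2.INTER_CUBIC))
E
```

```text
[[605.22152821 134.64612592 113.37363199]
 [466.69110224 139.10138305  86.09358243]
 [336.18049688  77.3780345  108.76672069]]
```

View pics/c0.png

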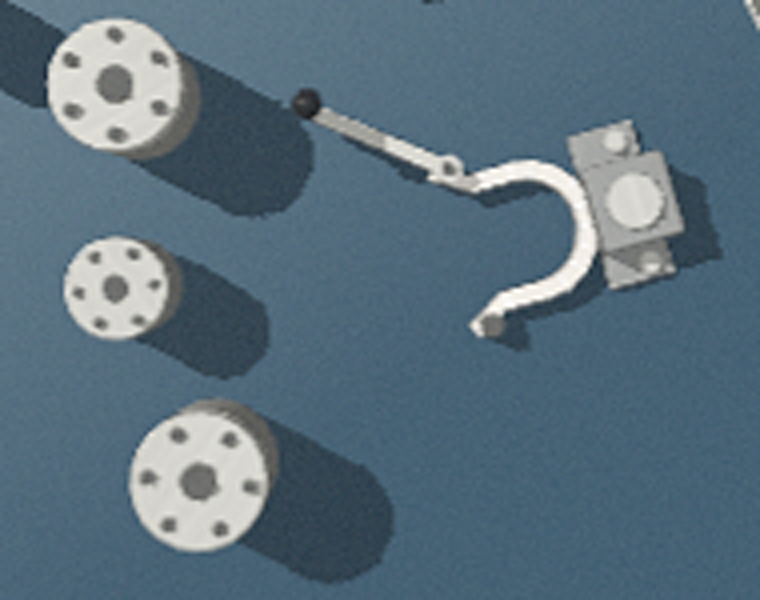

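View pics/s0.png

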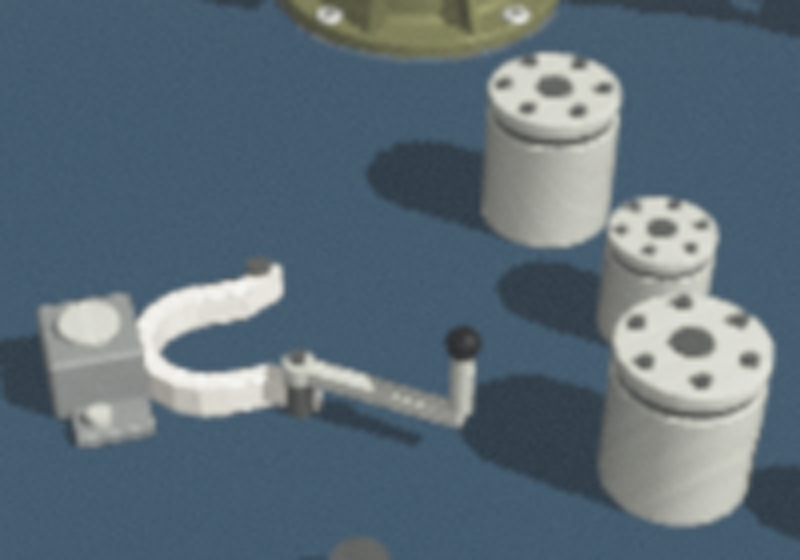

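The small pot is confirmed: crop (116,288), top height 86 mm against 82–85 expected. The other two are 109–113 mm tall. The clamp mouth faces it, with the hinge at crop (450,167) and the ball at (306,103). Next I'll fit the clamp pose.

```bash
python3 - <<'E'
from h import *
from scipy.optimize import least_squares
f=lambda a:[(225+(u-1.5)/4,165+(v-1.5)/4) for u,v in a]
d=np.load("top0.npz")["d"]
pot=px2w("top",f([(116,288)]),z=82)[0];hin=px2w("top",f([(450,167)]),z=48)[0];ball=px2w("top",f([(306,103)]),z=94)[0]
blk=px2w("top",f([(583,172),(660,152),(683,232),(607,250)]),z=54)
print("pot",pot,"hinge",hin,"ball",ball,np.hypot(*(ball-hin)[:2]));print(blk)
mod=np.array([[-48,-32],[-110,-32],[-110,32],[-48,32],[45,-60]]);w=np.vstack([blk,hin])[:,:2]
def T(p,m):
    c,s=np.cos(p[2]),np.sin(p[2]);return m@np.array([[c,s],[-s,c]])+p[:2]
r=least_squares(lambda p:(T(p,mod)-w).ravel(),[470,-50,1.5]);print(r.x,r.fun.round(1))
# refined using U arm mask: points at height 15..30 from depth
c=optics.get_calibration("top");K=c["intrinsics"];ys,xs=np.mgrid[200:255,330:385]
n=cv2.undistortPoints(np.stack([xs,ys],-1).reshape(-1,1,2).astype(float),K,c["dist_coeffs"])[:,0]
dd=d[200:255,330:385].ravel();X=(np.c_[n,np.ones(len(n))]*dd[:,None]-c["t"])@c["R"]
m=(X[:,2]>15)&(X[:,2]<31);U=X[m];print(len(U),U[:,2].mean())
px=c["t"]
# model: U centreline distance 6.5 half thickness
def cl(p):
    q=U[:,:2]-p[:2];cc,s=np.cos(p[2]),np.sin(p[2]);q=q@np.array([[cc,-s],[s,cc]])
    dist=np.where(q[:,0]<0,np.hypot(q[:,0],q[:,1])-45.5,np.where(q[:,0]<30,abs(q[:,1])-45.5,0))
    return dist*(q[:,0]>-44)
r2=least_squares(lambda p:np.r_[cl(p)/5,(T(p,mod)-w).ravel()/3],r.x,loss='soft_l1');print(r2.x,np.abs(cl(r2.x)).mean(),(T(r2.x,mod)-w).round(1))
p=r2.x;print("gate angle",p[2]+np.pi/2-np.arctan2(*(ball-hin)[1::-1]))
R=np.array([[np.cos(p[2]),-np.sin(p[2])],[np.sin(p[2]),np.cos(p[2])]])
print("pot in clamp",R.T@(pot[:2]-p[:2]),"ball",R.T@(ball[:2]-p[:2]))
for nm,pt,z in (("race",(448,260),18),("bowl",(438,157),50),("wr",(323,155),30),("bottle",(183,154),190)):print(nm,px2w("top",[pt],z=z)[0])
E
```

```text
pot [467.70609328 143.70523376  82.        ] hinge [552.50927021 -94.64338543  48.        ] ball [596.32329803   8.01710652  94.        ] 111.61919925316384
[[ 547.45216425 -191.35749611   54.        ]
 [ 561.44480872 -247.80201036   54.        ]
 [ 503.0116557  -263.0706658    54.        ]
 [ 490.55594586 -207.6072934    54.        ]]
[ 505.92872591 -151.3650337     1.82139786] [ 1.4  1.4  2.8 -2.2 -0.8 -2.8 -3.7  1.8  0.4  1.8]
384 23.72522352980165
[ 505.41733723 -151.92014972    1.82526697] 2.327384168457174 [[ 1.   1. ]
 [ 2.6 -2.5]
 [-0.9 -3.4]
 [-4.   1.2]
 [-0.4  1.4]]
gate angle 2.228649132249159
pot in clamp [295.59843659 -37.92188761] ball [ 131.90270432 -128.23999468]
race [ 391.0164935 -422.8713785   18.       ]
bowl [ 695.02790811 -394.16182605   50.        ]
wr [708.83162377 -54.89421956  30.        ]
bottle [684.52671018 306.55787942 190.        ]
```

```bash
cat >> h.py <<'E'
from scipy.spatial.transform import Rotation as Ro
CL=np.array([505.4,-151.9,1.825])
def c2w(x,y,CL=CL):
    c,s=np.cos(CL[2]),np.sin(CL[2]);return np.array([CL[0]+c*x-s*y,CL[1]+s*x+c*y])
def delta(xyz,yaw=None):
    s=manip.read_state();R=Ro.from_euler('xyz',s["eef_rot"]).as_matrix()
    d=R.T@(np.array(xyz)-s["eef_pos"]);t=0 if yaw is None else -((yaw-s["eef_rot"][2]+np.pi)%(2*np.pi)-np.pi)
    return d.round(1),round(t,3)
def st():
    s=manip.read_state();print("t",round(s["clock"],2),"pos",s["eef_pos"].round(1),"rot",s["eef_rot"].round(3),"F",s["wrist_force"].round(1),"gap",round(s["finger_gap"],1),"j",s["joints"].round(2))
E
python3 - <<'E'
from h import *
print(px2w("scene",[(395.1,176.6)],z=82))
# jaw dir angle phi = yaw-90deg ; want clamp x -45deg
yaw=CL[2]-np.pi/4+np.pi/2;print(yaw)
print(delta([467.5,143,200],yaw))
E
```

```text
[[464.93469264 145.68825965  82.        ]]
2.6103981633974485
(array([-397.7, -265.5,   19.2]), np.float64(0.207))
```

{"api": "jog_arm", "payload": {"deltas": "-20 -13 0 0.02 94; -65 -43 2 0.05 94; -120 -80 5 0.08 94; -175 -117 8 0.11 94; -230 -153 11 0.14 94; -285 -190 14 0.17 94; -335 -223 17 0.19 94; -372 -248 19 0.207 94; -390 -260 19 0.207 94; -396 -264 19 0.207 94"}}

```text
clock: 1.35
eef_pos: [466.8, 144.2, 200.1]
eef_rot: [-3.141, -0.001, 2.609]
wrist_force: [-0.5, -0.4, -1.1]
finger_gap: 93.9
```

```bash
python3 - <<'E'
from h import *
st()
p,d=optics.camera("wrist");cv2.imwrite("pics/w1.png",p[:,:,::-1]);np.savez("w1.npz",p=p,d=d)
c=optics.get_calibration("wrist");print(c)
print(delta([466.5,144.5,150]))
E
```

```text
t 1.35 pos [466.8 144.2 200.1] rot [-3.141e+00 -1.000e-03  2.609e+00] F [-0.5 -0.4 -1.1] gap 93.9 j [ 0.22  0.18  1.72 -0.    1.25 -0.81]
{'intrinsics': array([[324.04167456,   0.        , 319.19265338],
       [  0.        , 324.04167456, 200.99092652],
       [  0.        ,   0.        ,   1.        ]]), 'dist_coeffs': array([-0.0256888,  0.       ,  0.       ,  0.       ,  0.       ]), 'hand_eye': array([[ 4.21541974e-04, -9.58560734e-01, -2.84887944e-01,
         8.46221878e+01],
       [ 9.99999545e-01,  6.47885250e-04, -7.00259814e-04,
         2.90432985e-02],
       [ 8.55816259e-04, -2.84887519e-01,  9.58560571e-01,
        -1.66668860e+02],
       [ 0.00000000e+00,  0.00000000e+00,  0.00000000e+00,
         1.00000000e+00]])}
(array([ 0.2, -0.1, 50.2]), 0)
```

View pics/w1.png

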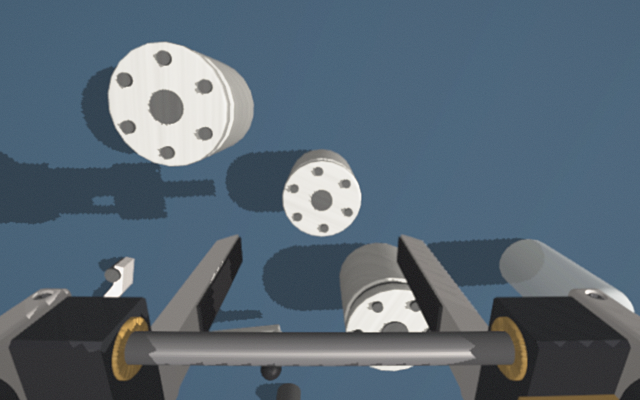

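The small pot is at (321,199), near the jaw centre line. I'll compute where that is.

```bash
cat >> h.py <<'E'
def wpx(pts,z):
    s=manip.read_state();c=optics.get_calibration("wrist");H=c["hand_eye"];R=Ro.from_euler('xyz',s["eef_rot"]).as_matrix();o=[]
    for p in pts:
        n=cv2.undistortPoints(np.array([[p]],float),c["intrinsics"],c["dist_coeffs"])[0,0]
        r=R@H[:3,:3]@np.array([n[0],n[1],1]);q=R@H[:3,3]+s["eef_pos"];o.append(q+r*(z-q[2])/r[2])
    return np.array(o)
E
python3 - <<'E'
from h import *
w=wpx([(321.5,199.5)],82)[0];print(w,delta([w[0],w[1],42]))
w=wpx([(269,370)],94)[0];print(w)
E
```

```text
[466.47706855 146.78664044  82.        ] (array([  1.4,   1.9, 158.2]), 0)
[596.3723154    6.93476272  94.        ]
```

{"api": "jog_arm", "payload": {"deltas": "1 1 15 0 94; 1 2 40 0 94; 1 2 65 0 94; 1 2 90 0 94; 1 2 115 0 94; 1 2 135 0 94; 1 2 148 0 94; 1 2 155 0 94; 1 2 157 0 94; 1 2 157 0 94"}}

```text
clock: 2.65
eef_pos: [466.7, 147.5, 43.8]
eef_rot: [3.141, 0.0, 2.611]
wrist_force: [0.3, -0.1, -0.8]
finger_gap: 94.2
```

{"api": "jog_arm", "payload": {"deltas": "0 0 0 0 80; 0 0 0 0 75; 0 0 0 0 73; 0 0 0 0 71; 0 0 0 0 69; 0 0 0 0 66; 0 0 0 0 66; 0 0 0 0 66; 0 0 0 0 66; 0 0 0 0 66", "squeeze": 15}}

```text
clock: 3.9
eef_pos: [466.4, 147.1, 43.6]
eef_rot: [-3.141, -0.0, 2.611]
wrist_force: [-1.9, -4.1, 5.3]
finger_gap: 71.8
```

```bash
python3 - <<'E'
from h import *
st()
p,d=optics.camera("top");cv2.imwrite("pics/t2.png",cv2.resize(p[165:315,225:415,::-1],None,fx=4,fy=4,interpolation=cv2.INTER_CUBIC))
p,d=optics.camera("scene");cv2.imwrite("pics/s2.png",cv2.resize(p[100:260,230:430,::-1],None,fx=3,fy=3,interpolation=cv2.INTER_CUBIC))
for x,y in((200,0),(130,0),(80,0),(0,0)):
    w=c2w(x,y);print(x,y,w,delta([*w,42]))
E
```

```text
t 3.9 pos [466.4 147.1  43.6] rot [-3.141 -0.     2.611] F [-1.9 -4.1  5.3] gap 71.8 j [ 0.23  0.4   1.85 -0.    0.89 -0.81]
200 0 [455.10504949  41.67277173] (array([-43.6, -96.7,   1.6]), 0)
130 0 [472.70828217 -26.07769838] (array([ -93.1, -146.2,    1.6]), 0)
80 0 [485.2820198  -74.47089131] (array([-128.4, -181.5,    1.7]), 0)
0 0 [ 505.4 -151.9] (array([-184.9, -238.1,    1.7]), 0)
```

View pics/s2.png

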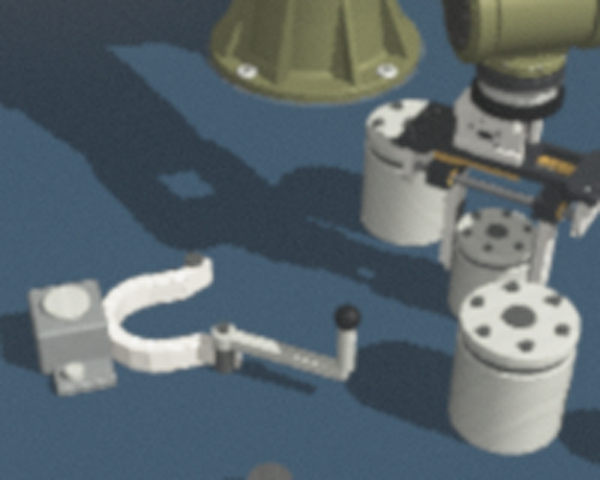

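The pot is gripped: gap 71.8 mm and standing upright. Next I slide it onto the mouth axis.

{"api": "jog_arm", "payload": {"deltas": "-3 -6 0 0 66; -8 -18 0 0 66; -14 -32 0 0 66; -21 -46 0 0 66; -28 -62 0 0 66; -34 -76 0 0 66; -40 -87 0 0 66; -43 -94 0 0 66; -44 -97 0 0 66; -44 -97 0 0 66"}}

```text
clock: 5.25
eef_pos: [455.4, 40.7, 43.6]
eef_rot: [-3.141, 0.001, 2.611]
wrist_force: [0.3, -3.8, 5.7]
finger_gap: 72.0
```

{"api": "jog_arm", "payload": {"deltas": "-4 -4 0 0 66; -10 -10 0 0 66; -17 -17 0 0 66; -24 -24 0 0 66; -31 -31 0 0 66; -38 -38 0 0 66; -44 -44 0 0 66; -48 -48 0 0 66; -50 -50 0 0 66; -50 -50 0 0 66"}}

```text
clock: 6.5
eef_pos: [473.0, -26.8, 43.6]
eef_rot: [-3.142, -0.001, 2.611]
wrist_force: [-1.6, 4.9, 9.0]
finger_gap: 71.9
```

```bash
python3 - <<'E'
from h import *
st()
p,d=optics.camera("top");cv2.imwrite("pics/t3.png",cv2.resize(p[165:290,280:415,::-1],None,fx=4.8,fy=4.8,interpolation=cv2.INTER_CUBIC))
p,d=optics.camera("scene");cv2.imwrite("pics/s3.png",cv2.resize(p[120:260,220:400,::-1],None,fx=4,fy=4,interpolation=cv2.INTER_CUBIC))
p,d=optics.camera("wrist");cv2.imwrite("pics/w3.png",p[:,:,::-1])
E
```

```text
t 6.5 pos [473.  -26.8  43.6] rot [-3.142e+00 -1.000e-03  2.611e+00] F [-1.6  4.9  9. ] gap 71.9 j [-0.13  0.37  1.89  0.    0.88 -1.17]
```

View pics/t3.png

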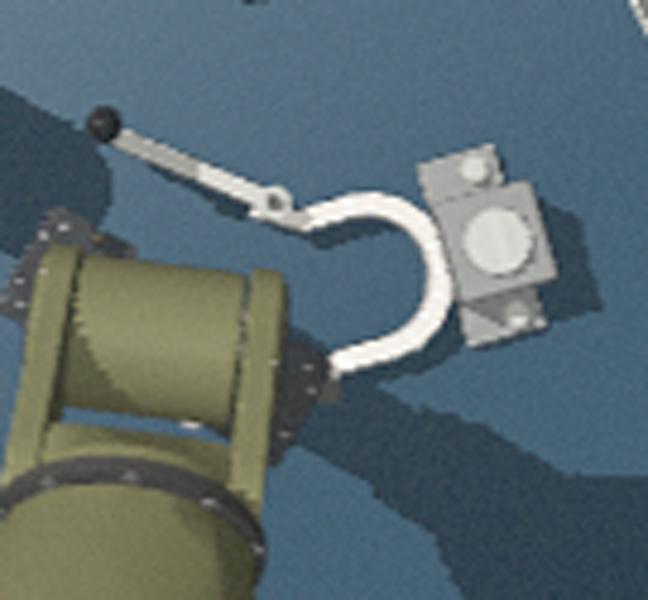

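View pics/s3.png

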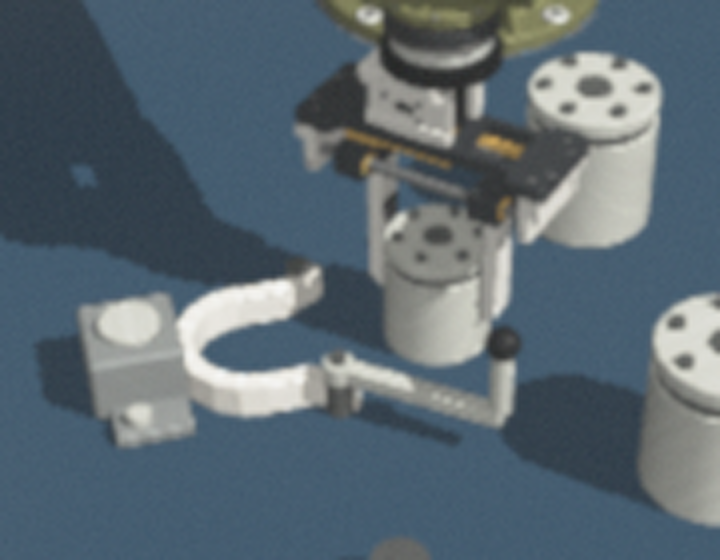

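View pics/w3.png

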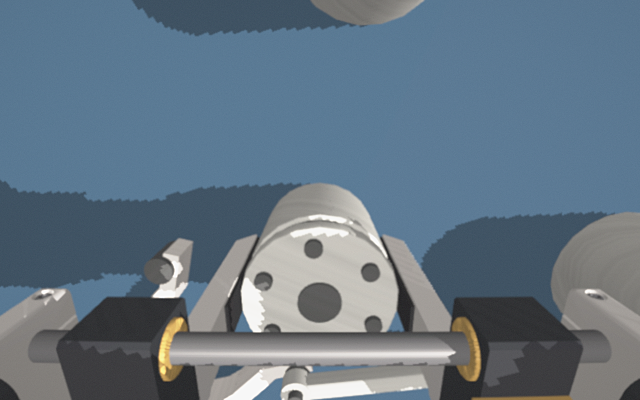

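Pot upright in the jaws, lined up with the mouth. I'll check the relative position from the wrist view: pot centre (319,302), hinge (294,382).

```bash
python3 - <<'E'
from h import *
print(wpx([(319.5,302)],82),wpx([(294,382)],48), c2w(45,-60))
for x in(60,30,5,0,-2):print(x,delta([*c2w(x,0),43.6]))
E
```

```text
[[474.38836428 -27.52277396  82.        ]] [[536.48411115 -82.59409972  48.        ]] [552.15546765 -93.25764121]
60 (array([-48.9, -49. ,  -0.1]), 0)
30 (array([-70.1, -70.3,  -0.1]), 0)
5 (array([-87.8, -87.9,  -0.1]), 0)
0 (array([-91.3, -91.5,  -0.1]), 0)
-2 (array([-92.7, -92.9,  -0.1]), 0)
```

```bash
python3 - <<'E'
from h import *
im=cv2.imread("pics/w3.png");cv2.imwrite("pics/w3c.png",cv2.resize(im[230:400,120:440],None,fx=2.5,fy=2.5,interpolation=cv2.INTER_CUBIC))
c=optics.get_calibration("wrist");s=manip.read_state();R=Ro.from_euler('xyz',s["eef_rot"]).as_matrix();H=c["hand_eye"]
for X in([*c2w(45,-60),48],[*c2w(45,-60),41],[*c2w(60,57),24],[*c2w(60,-57),24]):
    q=H[:3,:3].T@(R.T@(np.array(X)-s["eef_pos"])-H[:3,3]);print(cv2.projectPoints(q[None],np.zeros(3),np.zeros(3),c["intrinsics"],c["dist_coeffs"])[0].ravel())
E
```

```text
[292.74641687 404.80171703]
[293.55710178 395.67072309]
[179.06462188 257.86518508]
[306.92867955 361.40161906]
```

View pics/w3c.png

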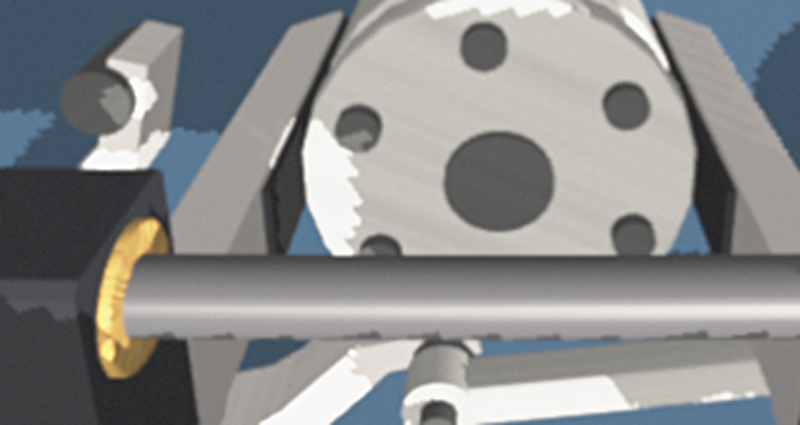

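```bash
python3 - <<'E'
from h import *
print(px2w("scene",[(304.1,208.9)],z=48), c2w(45,-60))
def proj(c,X):return cv2.projectPoints(np.array(X,float),cv2.Rodrigues(c["R"])[0],c["t"],c["intrinsics"],c["dist_coeffs"])[0][:,0]
a=np.linspace(np.pi/2,3*np.pi/2,40)
def U(r,e): return [(60,57+e),(30,r)]+[(r*np.cos(t),r*np.sin(t)) for t in a]+[(30,-r),(60,-57-e)]
crv=[([(*c2w(x,y),24) for x,y in U(39,0)]),([(*c2w(x,y),24) for x,y in U(52,13)]),[(*c2w(x,y),54) for x,y in((-48,-32),(-110,-32),(-110,32),(-48,32),(-48,-32))],[(*c2w(45+10*np.cos(t),-60+10*np.sin(t)),48) for t in np.linspace(0,6.3,20)]]
for n,(x0,x1,y0,y1) in(("top",(320,410,190,260)),("scene",(225,330,170,250))):
    im=np.load(n+"0.npz")["p"][y0:y1,x0:x1,::-1];im=cv2.resize(im,None,fx=7,fy=7,interpolation=cv2.INTER_CUBIC)
    for q in crv:
        p=proj(optics.get_calibration(n),q);p=((p-[x0,y0]+.5)*7).astype(np.int32);cv2.polylines(im,[p[:,None]],False,(0,0,255),1)
    cv2.imwrite(f"pics/ov_{n}.png",im)
E
```

```text
[[553.64204738 -92.14020092  48.        ]] [552.15546765 -93.25764121]
```

View pics/ov_top.png

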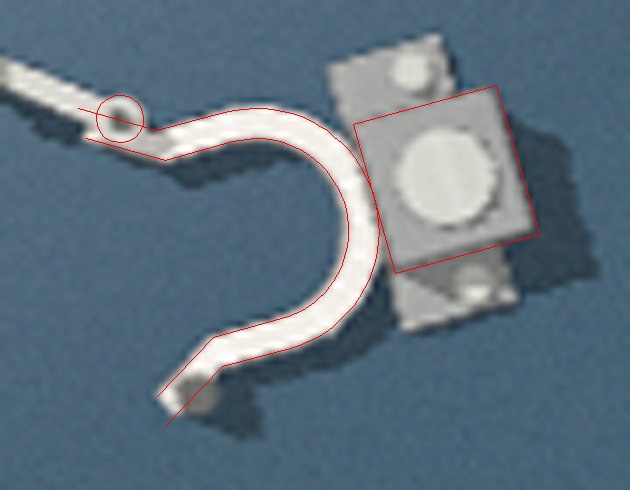

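View pics/ov_scene.png

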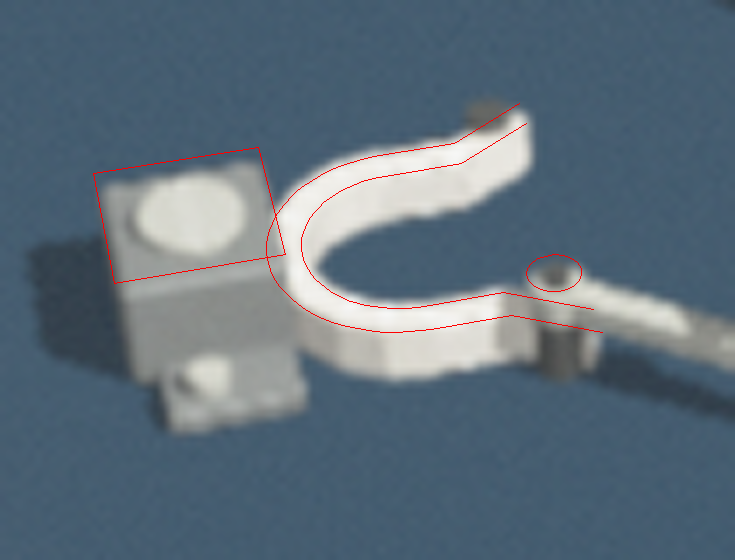

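The fit agrees with the top view and is within about 4 mm in the scene view. I'll slide in gradually and watch the force.

{"api": "jog_arm", "payload": {"deltas": "-4 -4 0 0 66; -10 -10 0 0 66; -17 -17 0 0 66; -24 -24 0 0 66; -31 -31 0 0 66; -38 -38 0 0 66; -44 -44 0 0 66; -48 -48 0 0 66; -50 -50 0 0 66; -50 -50 0 0 66"}}

```text
clock: 7.9
eef_pos: [490.7, -95.1, 43.6]
eef_rot: [3.142, -0.001, 2.611]
wrist_force: [-3.0, 6.3, 8.3]
finger_gap: 71.8
```

```bash
python3 - <<'E'
from h import *
st()
p,d=optics.camera("scene");cv2.imwrite("pics/s4.png",cv2.resize(p[120:260,220:400,::-1],None,fx=4,fy=4,interpolation=cv2.INTER_CUBIC))
p,d=optics.camera("wrist");cv2.imwrite("pics/w4.png",p[:,:,::-1])
E
```

```text
t 7.9 pos [490.7 -95.1  43.6] rot [ 3.142e+00 -1.000e-03  2.611e+00] F [-3.   6.3  8.3] gap 71.8 j [-0.26  0.42  1.82  0.    0.91 -1.31]
```

View pics/s4.png

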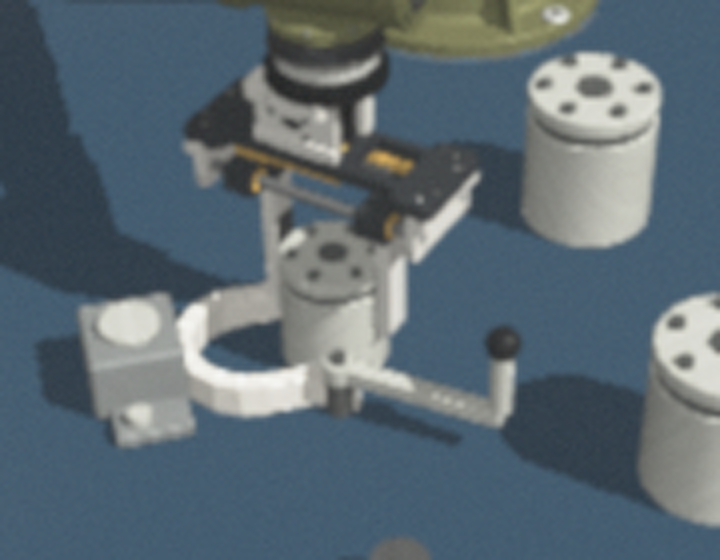

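View pics/w4.png

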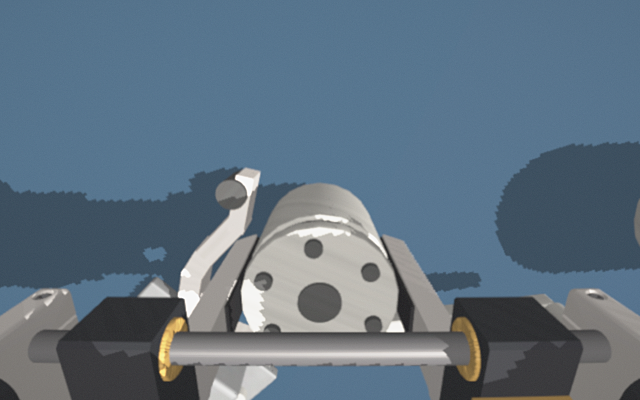

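Pot is entering the flare. I'll overlay the clamp model on this wrist view to refine the pose.

```bash
python3 - <<'E'
from h import *
c=optics.get_calibration("wrist");s=manip.read_state();R=Ro.from_euler('xyz',s["eef_rot"]).as_matrix();H=c["hand_eye"]
def pj(X):
    q=((np.array(X)-s["eef_pos"])@R-H[:3,3])@H[:3,:3];return cv2.projectPoints(q,np.zeros(3),np.zeros(3),c["intrinsics"],c["dist_coeffs"])[0][:,0]
im=cv2.imread("pics/w4.png")[150:400,120:440];im=cv2.resize(im,None,fx=2.4,fy=2.4,interpolation=cv2.INTER_CUBIC)
a=np.linspace(np.pi/2,np.pi,15)
for CC,col in((CL,(0,0,255)),):
  for q in([(60,57),(30,39)]+[(39*np.cos(t),39*np.sin(t)) for t in a],[(53.3,68),(28,52)]+[(52*np.cos(t),52*np.sin(t)) for t in a]):
    p=pj([(*c2w(x,y,CC),24) for x,y in q]);cv2.polylines(im,[((p-[120,150]+.5)*2.4).astype(np.int32)[:,None]],False,col,1)
cv2.imwrite("pics/ovw.png",im)
E
```

```text
(no output)
```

View pics/ovw.png

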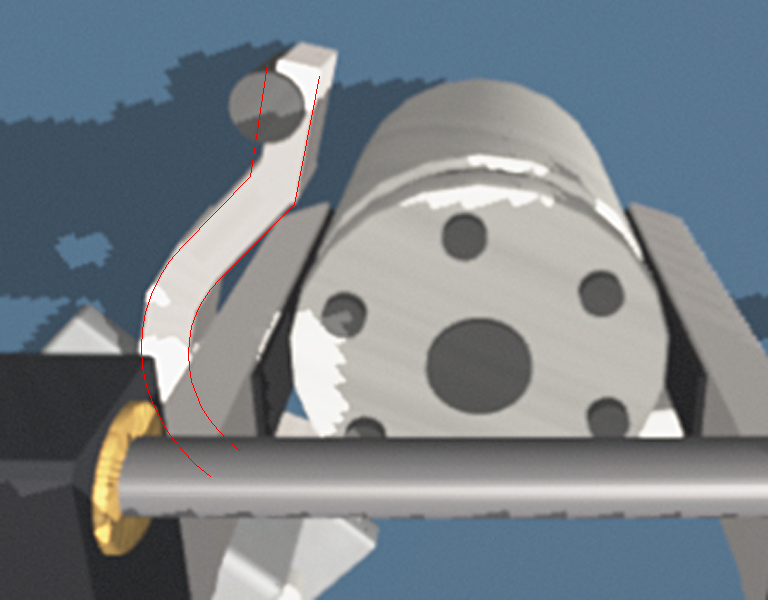

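```bash
python3 - <<'E'
from h import *
for x in(58,20,0):print(x,c2w(x,0),delta([*c2w(x,0),43.6]))
E
```

```text
58 [490.81446435 -95.7638962 ] (array([-0.4, -0.5, -0. ]), 0)
20 [ 500.37050495 -132.54272283] (array([-27.3, -27.4,  -0.1]), 0)
0 [ 505.4 -151.9] (array([-41.4, -41.6,  -0.1]), 0)
```

{"api": "jog_arm", "payload": {"deltas": "-2 -2 0 0 66; -5 -5 0 0 66; -8 -8 0 0 66; -11 -11 0 0 66; -14 -14 0 0 66; -17 -17 0 0 66; -20 -20 0 0 66; -23 -23 0 0 66; -25 -25 0 0 66; -25 -25 0 0 66"}}

```text
clock: 9.25
eef_pos: [499.6, -129.2, 43.6]
eef_rot: [3.141, -0.001, 2.611]
wrist_force: [-2.4, 5.5, 11.0]
finger_gap: 71.9
```

No side force. Next, on toward the seat.

{"api": "jog_arm", "payload": {"deltas": "-2 -2 0 0 66; -4 -4 0 0 66; -6 -6 0 0 66; -8 -8 0 0 66; -10 -10 0 0 66; -12 -12 0 0 66; -13 -13 0 0 66; -14 -14 0 0 66; -15 -15 0 0 66; -15 -15 0 0 66"}}

```text
clock: 10.5
eef_pos: [504.9, -149.5, 43.6]
eef_rot: [3.141, -0.002, 2.611]
wrist_force: [-2.5, 8.6, 10.5]
finger_gap: 71.6
```

```bash
python3 - <<'E'
from h import *
st()
c=optics.get_calibration("wrist");s=manip.read_state();R=Ro.from_euler('xyz',s["eef_rot"]).as_matrix();H=c["hand_eye"]
p,d=optics.camera("wrist");cv2.imwrite("pics/w5.png",p[:,:,::-1])
p,d=optics.camera("scene");cv2.imwrite("pics/s5.png",cv2.resize(p[120:260,220:400,::-1],None,fx=4,fy=4,interpolation=cv2.INTER_CUBIC))
def pj(X):
    q=((np.array(X)-s["eef_pos"])@R-H[:3,3])@H[:3,:3];return cv2.projectPoints(q,np.zeros(3),np.zeros(3),c["intrinsics"],c["dist_coeffs"])[0][:,0]
im=cv2.imread("pics/w5.png")[150:400,120:440];im=cv2.resize(im,None,fx=2.4,fy=2.4,interpolation=cv2.INTER_CUBIC)
a=np.linspace(np.pi/2,np.pi,15)
for q in([(60,57),(30,39)]+[(39*np.cos(t),39*np.sin(t)) for t in a],[(53.3,68),(28,52)]+[(52*np.cos(t),52*np.sin(t)) for t in a]):
    p=pj([(*c2w(x,y),24) for x,y in q]);cv2.polylines(im,[((p-[120,150]+.5)*2.4).astype(np.int32)[:,None]],False,(0,0,255),1)
cv2.imwrite("pics/ovw5.png",im)
print(delta([*c2w(0,0),43.6]),delta([*c2w(-1,0),43.6]))
E
```

```text
t 10.5 pos [ 504.9 -149.5   43.6] rot [ 3.141e+00 -2.000e-03  2.611e+00] F [-2.5  8.6 10.5] gap 71.6 j [-0.36  0.47  1.74  0.    0.93 -1.4 ]
(array([-1.7, -1.9,  0. ]), 0) (array([-2.4, -2.6,  0. ]), 0)
```

View pics/ovw5.png

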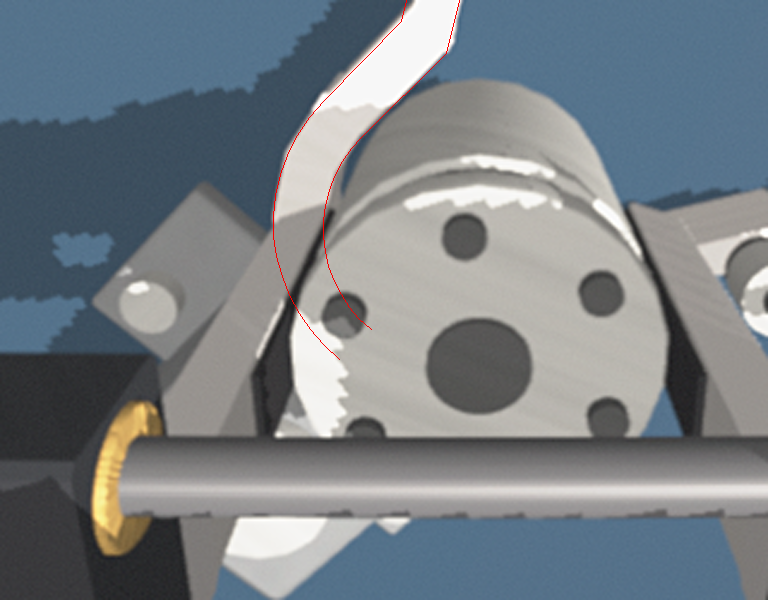

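View pics/s5.png

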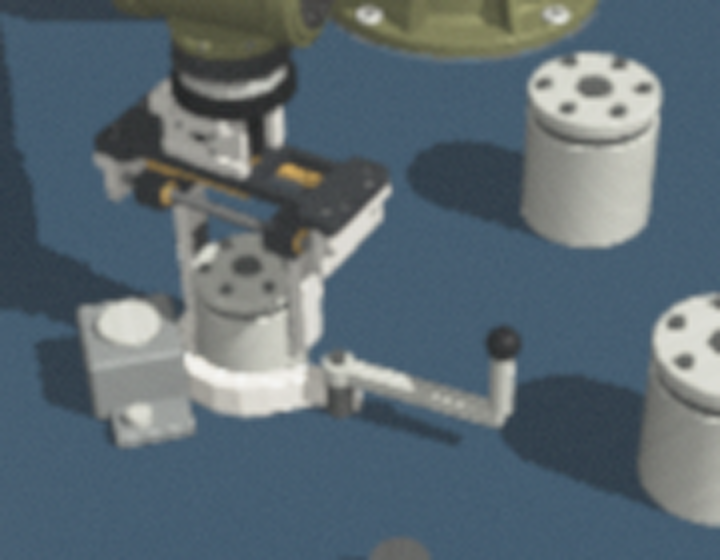

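Nearly seated. The last 2–3 mm goes in one gentle push, then I release by opening slightly.

{"api": "jog_arm", "payload": {"deltas": "-0.5 -0.5 0 0 66; -1 -1 0 0 66; -1.5 -1.5 0 0 66; -1.5 -1.5 0 0 66; -2 -2 0 0 66; -2 -2 0 0 66; -2 -2 0 0 66; -2 -2 0 0 66; -2 -2 0 0 66; -2 -2 0 0 66"}}

```text
clock: 11.85
eef_pos: [505.6, -152.1, 43.6]
eef_rot: [3.141, -0.002, 2.611]
wrist_force: [-3.8, 9.2, 12.1]
finger_gap: 72.2
```

{"api": "jog_arm", "payload": {"deltas": "0 0 0 0 74; 0 0 0 0 76; 0 0 0 0 78; 0 0 0 0 80; 0 0 0 0 80; 0 0 0 0 80; 0 0 0 0 80; 0 0 0 0 80; 0 0 -3 0 80; 0 0 -8 0 80"}}

```text
clock: 13.1
eef_pos: [506.0, -152.9, 51.7]
eef_rot: [-3.142, -0.0, 2.611]
wrist_force: [0.3, 0.5, -0.3]
finger_gap: 79.4
```

{"api": "jog_arm", "payload": {"deltas": "0 0 -5 0 80; 0 0 -15 0 80; 0 0 -30 0 80; 0 0 -50 0 80; 0 0 -75 0 80; 0 0 -100 0 80; 0 0 -120 0 80; 0 0 -130 0 80; 0 0 -135 0 80; 0 0 -135 0 80"}}

```text
clock: 14.35
eef_pos: [505.9, -152.8, 186.3]
eef_rot: [-3.142, -0.0, 2.611]
wrist_force: [-0.0, 0.4, -0.1]
finger_gap: 80.0
```

```bash
python3 - <<'E'
from h import *
st()
p,d=optics.camera("wrist");cv2.imwrite("pics/w6.png",p[:,:,::-1])
p,d=optics.camera("scene");cv2.imwrite("pics/s6.png",cv2.resize(p[120:260,220:400,::-1],None,fx=4,fy=4,interpolation=cv2.INTER_CUBIC))
E
```

```text
t 14.35 pos [ 505.9 -152.8  186.3] rot [-3.142 -0.     2.611] F [-0.   0.4 -0.1] gap 80.0 j [-0.36  0.28  1.62  0.    1.24 -1.4 ]
```

View pics/w6.png

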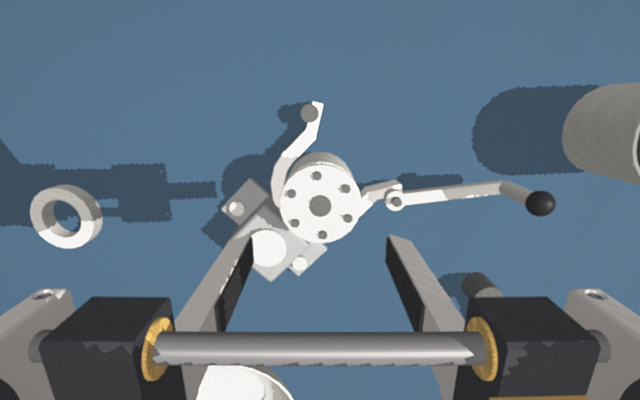

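View pics/s6.png

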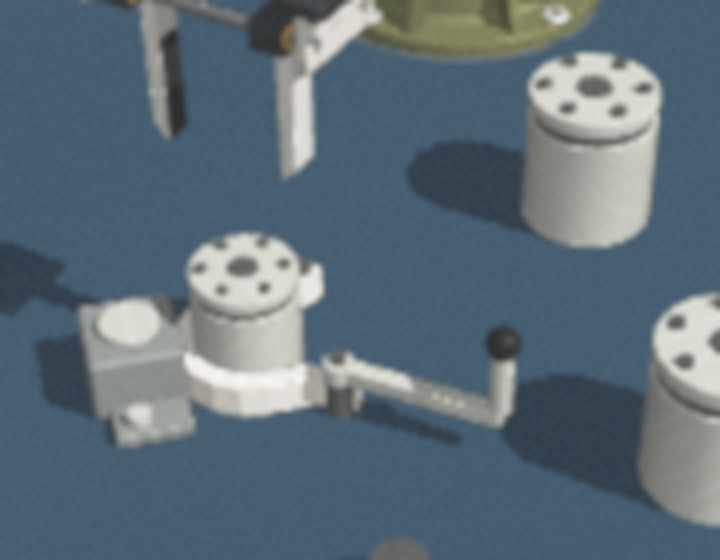

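```bash
python3 - <<'E'
from h import *
w=wpx([(320,205.5)],82)[0];h=wpx([(396,201)],48)[0];b=wpx([(540,203)],94)[0]
c,s=np.cos(CL[2]),np.sin(CL[2]);M=np.array([[c,s],[-s,c]])
for n,v in(("pot",w),("hinge",h),("ball",b)):print(n,v,"clamp",M@(v[:2]-CL[:2]))
v=M@(b-h)[:2];th=np.arctan2(v[0],v[1]);print(th,np.hypot(*v))
hw=c2w(45,-60)
# pusher path: closed fingers, jaw axis radial, offset o behind post (clockwise side), at angle th+dth
o=17
for t in (2.23,2.0,1.75,1.5,1.25,1.0,.75,.5,.25,.1,0):
    rad=np.array([np.sin(t),np.cos(t)]);cw=np.array([np.cos(t),-np.sin(t)])
    q=np.array([45,-60])+110*rad+o*cw;ww=c2w(*q)
    phi=CL[2]+np.arctan2(rad[1],rad[0]) # jaw axis dir
    yaw=phi+np.pi/2;print(t,ww.round(1),"r",round(np.hypot(*ww)),"yaw",round((yaw+np.pi)%(2*np.pi)-np.pi,2))
print(manip.read_state()["joints"])
E
```

```text
pot [ 505.83228505 -152.27394045   82.        ] clamp [-0.47063222 -0.32435649]
hinge [548.71920762 -90.89349206  48.        ] clamp [ 48.15230716 -57.26869193]
ball [594.56781487  10.79520693  94.        ] clamp [ 135.04335659 -127.21604226]
2.2485790100500442 111.54678968734157
2.23 [611.1   1.1] r 611 yaw 2.74
2.0 [588.   12.1] r 588 yaw 2.97
1.75 [560.9  17.7] r 561 yaw -3.07
1.5 [533.1  16.4] r 533 yaw -2.82
1.25 [506.6   8.3] r 507 yaw -2.57
1.0 [482.9  -6.1] r 483 yaw -2.32
0.75 [463.5 -26. ] r 464 yaw -2.07
0.5 [449.6 -50. ] r 452 yaw -1.82
0.25 [442.1 -76.7] r 449 yaw -1.57
0.1 [440.8 -93.4] r 451 yaw -1.42
0 [ 441.4 -104.5] r 454 yaw -1.32
[-3.62792567e-01  2.82694116e-01  1.62395335e+00 -5.51951558e-06
  1.23598227e+00 -1.40273704e+00]
```

Pot is seated to within about 1 mm (clamp frame −0.5, −0.3), and the gate angle is about 2.24. Next: close the fingers and go behind the post with the jaw axis radial.

```bash
cat >> h.py <<'E'
def push(t,o,r=110):
    rad=np.array([np.sin(t),np.cos(t)]);cw=np.array([np.cos(t),-np.sin(t)])
    q=np.array([45,-60])+r*rad+o*cw
    return c2w(*q), CL[2]+np.arctan2(rad[1],rad[0])-np.pi/2
E
python3 - <<'E'
from h import *
w,y=push(2.25,42);print(w,y,delta([*w,180],y),-(y-manip.read_state()["eef_rot"][2]))
E
```

```text
[635.77438043 -10.36085342] -0.42500000000000004 (array([-40. , 188.7,   5.8]), np.float64(3.036)) 3.035742520912815
```

{"api": "jog_arm", "payload": {"deltas": "-2 10 0 0.15 60; -5 30 0 0.33 40; -10 55 0 0.51 20; -16 85 0 0.69 0; -22 115 0 0.87 0; -28 145 0 1.05 0; -34 168 0 1.23 0; -38 182 0 1.41 0; -40 189 0 1.59 0; -40 189 0 1.75 0"}}

```text
clock: 15.7
eef_pos: [636.2, -9.7, 185.4]
eef_rot: [-3.14, 0.001, 0.856]
wrist_force: [-0.1, 0.1, 0.5]
finger_gap: 0.7
```

{"api": "jog_arm", "payload": {"deltas": "0 0 0 0.17 0; 0 0 0 0.35 0; 0 0 0 0.53 0; 0 0 0 0.71 0; 0 0 0 0.89 0; 0 0 0 1.07 0; 0 0 0 1.23 0; 0 0 0 1.28 0; 0 0 0 1.28 0; 0 0 0 1.28 0"}}

```text
clock: 16.95
eef_pos: [636.1, -10.2, 186.0]
eef_rot: [3.141, 0.001, -0.418]
wrist_force: [-0.5, -0.8, 1.0]
finger_gap: 0.2
```

```bash
python3 - <<'E'
from h import *
st();w,y=push(2.25,42);print(w,delta([*w,72],y))
p,d=optics.camera("wrist");cv2.imwrite("pics/w7.png",p[:,:,::-1])
E
```

```text
t 16.95 pos [636.1 -10.2 186. ] rot [ 3.141e+00  1.000e-03 -4.180e-01] F [-0.5 -0.8  1. ] gap 0.2 j [-0.07  0.52  1.29 -0.    1.33  1.92]
[635.77438043 -10.36085342] (array([-1.00e-01,  3.00e-01,  1.14e+02]), np.float64(0.007))
```

View pics/w7.png

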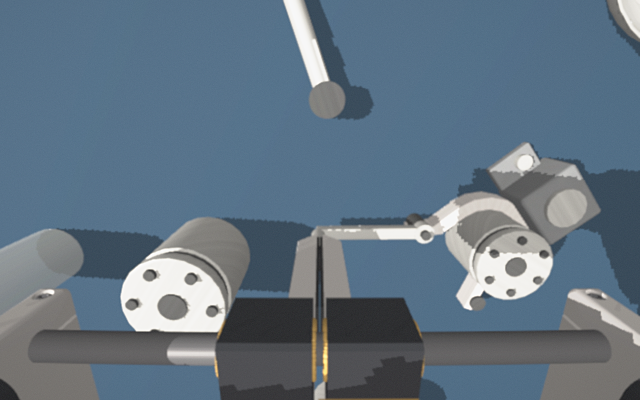

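{"api": "jog_arm", "payload": {"deltas": "0 0 10 0 0; 0 0 25 0 0; 0 0 45 0 0; 0 0 65 0 0; 0 0 85 0 0; 0 0 100 0 0; 0 0 110 0 0; 0 0 114 0 0; 0 0 114 0 0; 0 0 114 0 0"}}

```text
clock: 18.25
eef_pos: [636.5, -10.2, 73.1]
eef_rot: [-3.141, -0.001, -0.419]
wrist_force: [-0.2, 0.9, 0.2]
finger_gap: 0.3
```

```bash
python3 - <<'E'
from h import *
st()
p,d=optics.camera("scene");cv2.imwrite("pics/s8.png",cv2.resize(p[120:260,220:400,::-1],None,fx=4,fy=4,interpolation=cv2.INTER_CUBIC))
for n,ts in(("A",(2.25,2.2,2.1,2.0,1.9,1.8,1.7,1.65,1.6)),):
  for t in ts:
    w,y=push(t,20);print(t,w.round(0),*delta([*w,72],y))
E
```

```text
t 18.25 pos [636.5 -10.2  73.1] rot [-3.141e+00 -1.000e-03 -4.190e-01] F [-0.2  0.9  0.2] gap 0.3 j [-0.07  0.63  1.39 -0.    1.12  1.92]
2.25 [616.  -1.] [-22.5   0.3   1. ] 0.006
2.2 [611.   2.] [-28.   -0.6   1. ] -0.044
2.1 [601.   7.] [-39.2  -1.6   1. ] -0.144
2.0 [591.  12.] [-50.3  -1.4   1. ] -0.244
1.9 [580.  15.] [-61.4  -0.1   1. ] -0.344
1.8 [569.  17.] [-72.4   2.2   1. ] -0.444
1.7 [558.  18.] [-83.    5.7   1. ] -0.544
1.65 [553.  19.] [-88.2   7.8   1. ] -0.594
1.6 [547.  18.] [-93.2  10.2   1. ] -0.644
```

View pics/s8.png

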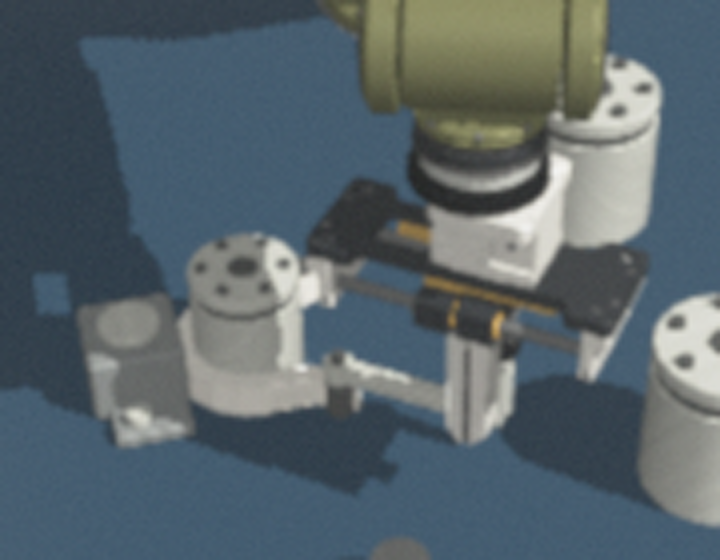

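Fingers are on the outer side of the post. Now swinging along the arc.

{"api": "jog_arm", "payload": {"deltas": "-5 0 0 0 0; -13 0 0 0 0; -22 0 0 0 0; -30 -1 0 -0.06 0; -39 -2 0 -0.14 0; -50 -1 0 -0.24 0; -61 0 0 -0.34 0; -72 2 0 -0.44 0; -79 4 0 -0.5 0; -83 6 0 -0.54 0"}}

```text
clock: 19.55
eef_pos: [557.2, 18.5, 72.6]
eef_rot: [-3.142, -0.0, 0.123]
wrist_force: [1.4, 1.7, 0.5]
finger_gap: 0.6
```

```bash
python3 - <<'E'
from h import *
st()
p,d=optics.camera("scene");cv2.imwrite("pics/s9.png",cv2.resize(p[120:260,220:400,::-1],None,fx=4,fy=4,interpolation=cv2.INTER_CUBIC))
for t in(1.7,1.6,1.5,1.4,1.3,1.2,1.1,1.0,.9,.85):
    w,y=push(t,20);print(t,w.round(0),*delta([*w,72],y))
E
```

```text
t 19.55 pos [557.2  18.5  72.6] rot [-3.142 -0.     0.123] F [1.4 1.7 0.5] gap 0.6 j [-0.03  0.48  1.64  0.    1.02  1.42]
1.7 [558.  18.] [1.3 0.2 0.6] -0.001
1.6 [547.  18.] [-9.8 -1.2  0.6] -0.101
1.5 [536.  17.] [-21.   -1.5   0.6] -0.201
1.4 [525.  15.] [-32.1  -0.7   0.6] -0.301
1.3 [514.  12.] [-43.1   1.2   0.6] -0.401
1.2 [504.   8.] [-53.9   4.1   0.6] -0.501
1.1 [494.   2.] [-64.3   8.2   0.6] -0.601
1.0 [485.  -4.] [-74.3  13.3   0.6] -0.701
0.9 [476. -11.] [-83.7  19.3   0.6] -0.801
0.85 [472. -15.] [-88.1  22.7   0.6] -0.851
```

View pics/s9.png

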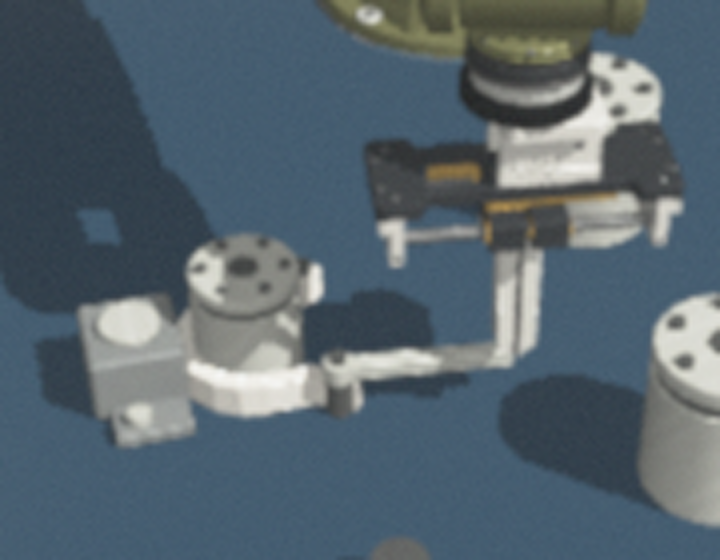

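{"api": "jog_arm", "payload": {"deltas": "-5 -1 0 -0.05 0; -13 -1 0 -0.13 0; -21 -2 0 -0.2 0; -32 -1 0 -0.3 0; -43 1 0 -0.4 0; -54 4 0 -0.5 0; -64 8 0 -0.6 0; -74 13 0 -0.7 0; -80 17 0 -0.76 0; -84 19 0 -0.8 0"}}

```text
clock: 20.85
eef_pos: [476.4, -10.9, 72.6]
eef_rot: [3.141, -0.0, 0.922]
wrist_force: [0.6, -0.1, -0.0]
finger_gap: 0.5
```

```bash
python3 - <<'E'
from h import *
st()
p,d=optics.camera("scene");cv2.imwrite("pics/s10.png",cv2.resize(p[120:260,220:400,::-1],None,fx=4,fy=4,interpolation=cv2.INTER_CUBIC))
for t in(.9,.8,.7,.6,.5,.4,.3,.2,.15,.1,.05,0):
    w,y=push(t,20);print(t,w.round(0),*delta([*w,72],y))
E
```

```text
t 20.85 pos [476.4 -10.9  72.6] rot [ 3.141 -0.     0.922] F [ 0.6 -0.1 -0. ] gap 0.5 j [-0.1   0.32  1.87 -0.    0.95  0.55]
0.9 [476. -11.] [0.  0.2 0.6] -0.002
0.8 [469. -19.] [-11.   -1.2   0.6] -0.102
0.7 [462. -28.] [-22.2  -1.5   0.6] -0.202
0.6 [455. -37.] [-33.4  -0.7   0.6] -0.302
0.5 [450. -47.] [-44.4   1.2   0.6] -0.402
0.4 [446. -57.] [-55.1   4.2   0.6] -0.502
0.3 [443. -68.] [-65.6   8.2   0.6] -0.602
0.2 [441. -79.] [-75.5  13.3   0.6] -0.702
0.15 [441. -85.] [-80.3  16.2   0.6] -0.752
0.1 [440. -90.] [-84.9  19.4   0.6] -0.802
0.05 [440. -96.] [-89.4  22.7   0.6] -0.852
0 [ 441. -102.] [-93.7  26.3   0.6] -0.902
```

View pics/s10.png

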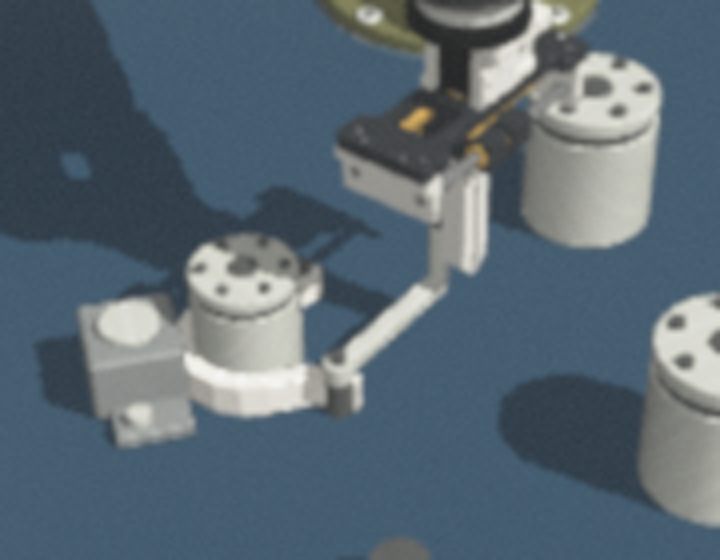

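{"api": "jog_arm", "payload": {"deltas": "-5 -1 0 -0.05 0; -13 -1 0 -0.12 0; -22 -2 0 -0.2 0; -33 -1 0 -0.3 0; -44 1 0 -0.4 0; -55 4 0 -0.5 0; -65 8 0 -0.6 0; -71 11 0 -0.65 0; -76 13 0 -0.7 0; -76 13 0 -0.7 0"}}

```text
clock: 22.15
eef_pos: [441.1, -79.3, 72.5]
eef_rot: [3.141, 0.0, 1.619]
wrist_force: [0.8, 0.6, 0.5]
finger_gap: 0.4
```

```bash
python3 - <<'E'
from h import *
st()
for t,o in((.2,20),(.1,20),(.05,20),(0,20),(0,18),(0,16),(0,14)):
    w,y=push(t,o);print(t,o,w.round(0),*delta([*w,72.6],y))
E
```

```text
t 22.15 pos [441.1 -79.3  72.5] rot [3.141 0.    1.619] F [0.8 0.6 0.5] gap 0.4 j [-0.26  0.27  1.94 -0.    0.93 -0.31]
0.2 20 [441. -79.] [ 0.   0.2 -0.1] -0.006
0.1 20 [440. -90.] [-11.1  -1.2  -0.1] -0.106
0.05 20 [440. -96.] [-16.7  -1.5  -0.1] -0.156
0 20 [ 441. -102.] [-22.3  -1.5  -0.1] -0.206
0 18 [ 441. -103.] [-24.2  -1.1  -0.1] -0.206
0 16 [ 442. -105.] [-26.2  -0.7  -0.1] -0.206
0 14 [ 442. -107.] [-28.1  -0.3  -0.1] -0.206
```

{"api": "jog_arm", "payload": {"deltas": "-4 0 0 -0.05 0; -8 -1 0 -0.1 0; -12 -1 0 -0.15 0; -15 -1 0 -0.2 0; -17 -1 0 -0.2 0; -19 -1 0 -0.2 0; -20 -1 0 -0.2 0; -21 -1 0 -0.2 0; -22 -1 0 -0.2 0; -22 -1 0 -0.2 0"}}

```text
clock: 23.4
eef_pos: [441.3, -100.6, 72.4]
eef_rot: [3.141, -0.001, 1.82]
wrist_force: [1.2, 8.1, 0.6]
finger_gap: 0.2
```

{"api": "jog_arm", "payload": {"deltas": "-0.5 0 0 0 0; -1 0 0 0 0; -1.5 0 0 0 0; -2 0 0 0 0; -2 0 0 0 0; -2 0 0 0 0; -2 0 0 0 0; -2 0 0 0 0; -2 0 0 0 0; -2 0 0 0 0"}}

```text
clock: 24.65
eef_pos: [441.3, -101.2, 72.3]
eef_rot: [-3.141, -0.004, 1.821]
wrist_force: [-2.2, 20.8, 4.8]
finger_gap: 0.0
```

{"api": "jog_arm", "payload": {"deltas": "-0.5 0 0 0 0; -1 0 0 0 0; -1.5 0 0 0 0; -2 0 0 0 0; -2 0 0 0 0; -2 0 0 0 0; -2 0 0 0 0; -2 0 0 0 0; -2 0 0 0 0; -2 0 0 0 0"}}

```text
clock: 25.9
eef_pos: [441.4, -101.6, 72.2]
eef_rot: [-3.14, -0.007, 1.821]
wrist_force: [-4.6, 35.8, 10.5]
finger_gap: 0.3
```

```bash
python3 - <<'E'
from h import *
st()
p,d=optics.camera("scene");cv2.imwrite("pics/s11.png",cv2.resize(p[120:260,220:400,::-1],None,fx=4,fy=4,interpolation=cv2.INTER_CUBIC))
E
```

```text
t 25.9 pos [ 441.4 -101.6   72.2] rot [-3.14  -0.007  1.821] F [-4.6 35.8 10.5] gap 0.3 j [-0.31  0.28  1.93  0.01  0.94 -0.56]
```

View pics/s11.png

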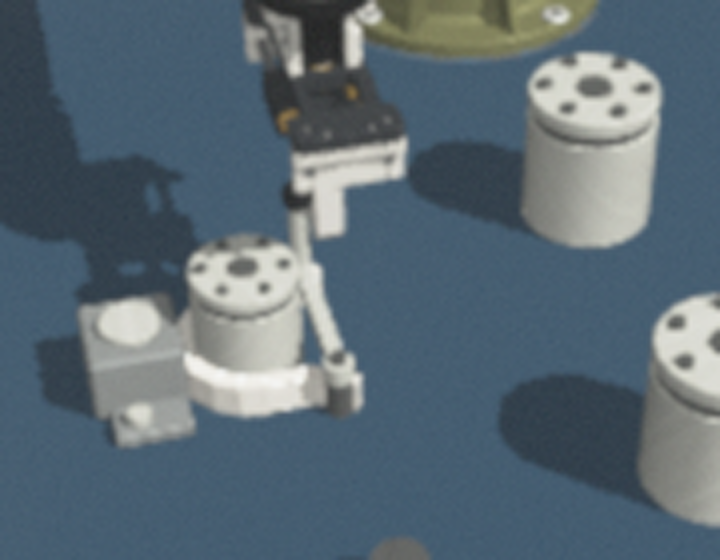

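Hard stop at the expected shut position, with force rising to 36 N. Backing off straight out, then up.

{"api": "jog_arm", "payload": {"deltas": "2 0 0 0 0; 4 0 0 0 0; 8 0 0 0 0; 15 0 0 0 0; 25 0 0 0 0; 35 0 0 0 0; 45 0 0 0 0; 52 0 0 0 0; 55 0 0 0 0; 55 0 0 0 0"}}

```text
clock: 27.2
eef_pos: [428.7, -51.7, 72.5]
eef_rot: [3.142, 0.0, 1.821]
wrist_force: [-0.3, -0.2, -0.3]
finger_gap: 0.4
```

{"api": "jog_arm", "payload": {"deltas": "0 0 -10 0 0; 0 0 -30 0 0; 0 0 -55 0 0; 0 0 -80 0 0; 0 0 -105 0 0; 10 0 -125 0 0; 30 0 -140 0 0; 50 0 -150 0 0; 60 0 -150 0 0; 60 0 -150 0 0"}}

```text
clock: 28.45
eef_pos: [413.7, 6.4, 222.3]
eef_rot: [-3.141, 0.0, 1.822]
wrist_force: [0.7, 0.3, 0.4]
finger_gap: 0.0
```

```bash
python3 - <<'E'
from h import *
st()
p,d=optics.camera("scene");cv2.imwrite("pics/s12.png",cv2.resize(p[120:260,220:400,::-1],None,fx=4,fy=4,interpolation=cv2.INTER_CUBIC));cv2.imwrite("pics/s12f.png",p[:,:,::-1])
p,d=optics.camera("top");cv2.imwrite("pics/t12.png",p[:,:,::-1]);cv2.imwrite("pics/t12c.png",cv2.resize(p[190:260,320:410,::-1],None,fx=7,fy=7,interpolation=cv2.INTER_CUBIC))
E
```

```text
t 28.45 pos [413.7   6.4 222.3] rot [-3.141  0.     1.822] F [0.7 0.3 0.4] gap 0.0 j [-0.07 -0.01  1.87 -0.    1.28 -0.32]
```

View pics/s12.png

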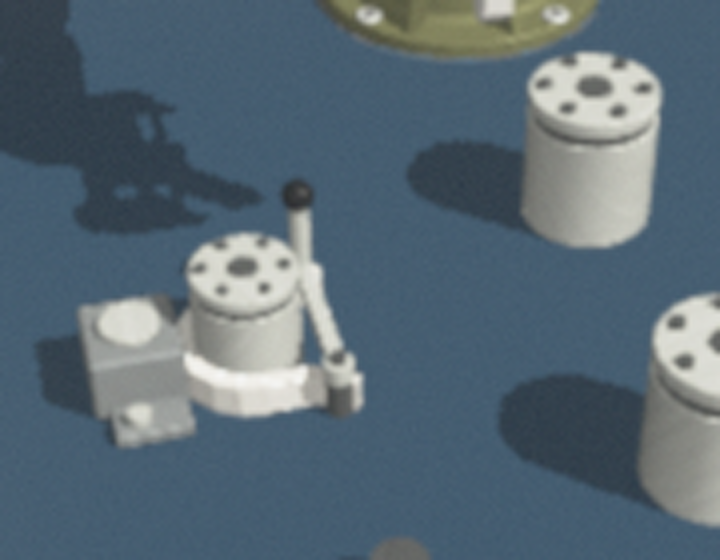

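View pics/t12.png

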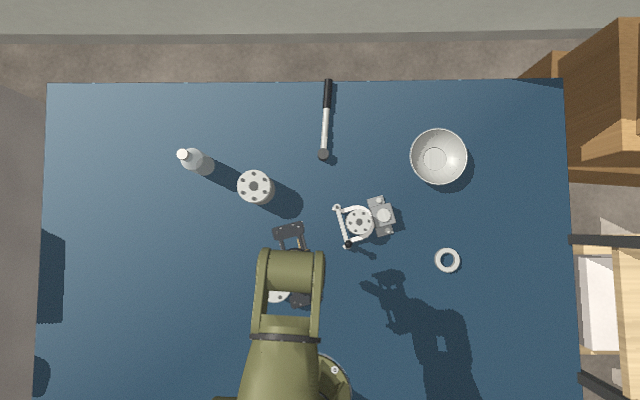

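View pics/t12c.png

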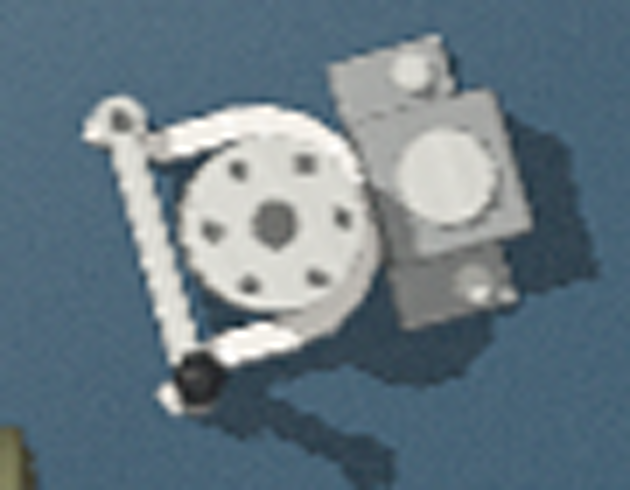

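Gate lies across the mouth, pot upright in the bore, bystanders where they were. A numeric check next.

```bash
python3 - <<'E'
from h import *
f=lambda u,v:[(320+(u-3)/7,190+(v-3)/7)]
h=px2w("top",f(121,119),z=48)[0];b=px2w("top",f(199,377),z=94)[0];p=px2w("top",f(275,223),z=82)[0]
c,s=np.cos(CL[2]),np.sin(CL[2]);M=np.array([[c,s],[-s,c]])
v=M@(b-h)[:2];print("gate",np.arctan2(v[0],v[1]),np.hypot(*v),"pot",M@(p[:2]-CL[:2]),"ball",M@(b[:2]-CL[:2]))
E
```

```text
gate -0.004872983120273383 109.60653680292234 pot [-2.94465341 -1.0759647 ] ball [43.94692652 49.96169828]
```

Gate about 0.00 rad and pot about 3 mm from the bore centre at the back. Handing in.

```bash
python3 - <<'E'
from h import *
print(workorder.sign_off());st()
E
```

```text
the job is handed in; nothing more can be done
None
the job is handed in; nothing more can be done
```

The smallest pot is seated at the back of the clamp's bore and the gate is shut behind it. The job was handed in at about 28.6 s.

I gripped the pot at mid-height with about 15 N and slid it along the bench through the mouth. I then swung the gate shut by pushing its post with closed fingers until it hit the end stop, and backed the arm off clear.

**Last checks:**
- **Gate:** about 0.00 rad in the top view. When it reached the stop, the wrist force rose to 36 N, against the 120 N limit.
- **Pot:** it looks upright in the top and scene views. Its offset from the bore centre came out at 0.6 mm by the wrist camera before the gate was shut and 3.1 mm by the top camera at the end. Both are within the 8 mm limit.
- **Bystanders:** the bottle, bowl, ring and wrench look unmoved in the final top view, judged by eye.
- **Arm:** it touches nothing; wrist force is about zero.

**Disagreements between cameras:**
- The scene camera put the clamp about 4 mm off from the top camera.
- An early hinge reading from the wrist camera was about 19 mm off because I picked the wrong pixel. I corrected it with a model overlay before going into the clamp.

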